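Level the filler's base plate

ROBOT

A 7-joint arm with a two-finger parallel gripper is mounted at the origin on the work surface. World frame = base frame: x ahead of the robot, y to its left, z up, the work surface at z = 0. Lengths are in m, angles in rad, forces in N, time in s.
With the tool pointing down it reaches from about 0.35 to 0.9 m from the base axis. Payload 8.1 kg.
Tool frame: the origin (TCP) lies midway between the tips of the shut fingers; the grasp point (between the pads) lies 19 mm behind it; z points along the fingers, y is the line along which they close (so a half turn about z gives the same grasp; the last joint's range is limited). The gripper opens to 92 mm and grips with 3 to 60 N. Pads are 19 mm wide; open, the fingers measure 130 mm over their backs; the gripper's body (75 mm by 190 mm) begins 47 mm behind the grasp point.
Start: joints at [1.013, 0.434, 0.025, 1.573, -0.012, 1.134, -0.075], TCP at [0.275, -0.561, 0.227] pointing down, gripper open.
Joint ranges: [-2.62, 2.62], [-0.44, 2.09], [-1.27, 1.32], [0.08, 2.57], [-1.32, 4.46], [0.12, 2], [-2.74, 2.74]. Speed limits (rad/s): [2.22, 2.22, 3.01, 3.01, 3.14, 3.14, 3.14].

INTERFACE

Orientations are given as a rotation vector (axis times angle).
In Python, from cell import arm gives the robot as it stands.
- The arm moves only by the tool move_arm, never from a script. Its argument "motion" is a list of rows, each an object of numbers: "tx", "ty", "tz": the shift along the tool's x, y, z normalised to -1 to 1, where 1 is 1000 mm; "twist": the turn about the tool's z normalised to -1 to 1, where 1 is pi/2 rad. In form: [{"tx": .., "ty": .., "tz": .., "twist": ..}, ...]. A call has 1 to 12 rows; each row shifts and turns the commanded pose from where the row before left it, along the tool's axes as they then stand; what a row does not reach is not made up. A row lasts 1/10 s, in which the tool goes at most 50 mm and 8.59 degrees, less where a joint would pass 70% of its speed; a pose out of reach is approached as far as the arm can. A call with a number of a shift or a turn outside -1 to 1 is refused whole. A call with a gripper value outside its range is refused whole. "gripper" is the gripper's target within -1 to 1 (shut at 1, half-way at 0, fully open at -1), set as the call begins (left out, the last holds). The fingers move at their own pace and stop on an object; "squeeze" is the grip in N (left out, the last holds). Time passes only in rows, so rows that do not move let the fingers close. It gives the time, the measured TCP pose, the force, the opening and the grip force at its end, in the units of the state.
- arm.observe(): the state, without advancing time (a new reading comes with each control period).
- arm.get_image(name): name is "side" or "top" or "wrist"; returns the picture (420x560x3 uint8, red, green, blue); there is no depth.
- arm.calibration(name): a dict with "K" (3x3 intrinsics, pixels), "k1" (the pictures are not rectified: a ray, as slopes to the right and down, at radius r is drawn at 1 + k1 r^2 times it, then the intrinsics apply), "T" (4x4, takes a point from camera to world coordinates). Camera axes: x right, y down, z forward; pixel columns grow to the right and rows downward; lengths in m; the calibration is good to about 2 mm. A picture is of the moment at which its call begins: read the wrist's pose just before it. calibration takes no time and is no camera call; for the wrist camera it gives the pose at the moment of the call.
- arm.sign_off(): hands the job in; it is judged then, once.
Trained networks look in the newest picture that a camera, given by its name, has taken for a name from the list of things; names that differ only in an ending like _2 or _b are one class to them, and where a whole thing is asked for, a point or a joint stands for the part that bears it (a point fixed in the world has none). Each returns a list of dicts, best first, with "conf" (0 to 1); they miss things now and then, are a little off and sometimes report something else, mostly with a low value. They report only what shows in the picture. A call takes as long as a camera call. They do not tell look-alikes from the thing itself.
- arm.look_for(camera, query): "point" ([column, row] as shares, 0 to 1, of the picture: columns of its width, rows of its height, amid what is visible of it).
- arm.regions_of(camera, query): "region" (420x560 bool, what is visible of it) and "point" ([column, row] as shares, 0 to 1, of the picture: columns of its width, rows of its height, amid what is visible of it).
- arm.place_of(camera, query): "point" ([column, row] as shares, 0 to 1, of the picture: columns of its width, rows of its height: a listed point, or the origin of a listed thing).
The state is a dict: "clock": time; "joints": joint angles; "dq": joint speeds; "joint_efforts": joint torques, N m; "position": TCP position; "ee_rot": TCP orientation; "force": force on the tool from outside, world axes, zero at the start; "ft_torque": the same for the moment, N m; "width": opening from 0.0 (shut) to 1.0 (fully open); "gripper_force": force on a finger pad.
Only numpy, scipy, OpenCV 4.12 (cv2) and the standard library are available. Lean on these libraries where they do the work, as an engineer would, in place of code of your own. Each camera call takes 0.05 s, during which the arm holds its last target. There are 200 camera calls.

TASK

The filling machine's cream base plate rocks on its bed: press down on its corners with a fingertip until you find the one that dips, then press that corner's shim tab down flat, leaving the other three tabs standing. Then press firmly on that same corner again, so that it bears solidly on its shim, and finish while still holding it pressed. Push only: lift and carry nothing, keep the plate in its place and leave the cup, jar and wrench alone.

Things in the scene. Friction and masses are not known exactly. Their poses are not given: they have to be found in the camera images.
- bed: Fixed dark steel bed strip on the bench, 170 (x) x 310 (y) x 8 mm; origin at the centre of its underside on the bench, z up. Under the plate it carries a centre boss (dia 40 mm) and four round feet, one below each corner point; their tops cannot be reached or easily seen. One foot, at any corner, is 5 mm short.
- plate: Loose cream machine base plate, level on the feet and boss, 160 (x) x 180 (y) x 8 mm, 1.1 kg, 12 mm flanges down its x edges. Origin: centre of the slab's underside, 30 mm above the bench (top 38 mm); axes as the bed's. Only the corner above the short foot gives: 3 to 5 N on its corner point dips it 5 mm, and it comes back by itself; the other corners do not give.
- corner_a (a point): Point on the plate's top face at the bolt hole of the robot-side left corner (plate x -58, y +68 mm). Left is +y; 38 mm above the bench while the plate lies level.
- corner_b (a point): Point on the plate's top face at the bolt hole of the far left corner (plate x +58, y +68 mm). Left is +y; 38 mm above the bench while the plate lies level.
- corner_c (a point): Point on the plate's top face at the bolt hole of the far right corner (plate x +58, y -68 mm). Left is +y; 38 mm above the bench while the plate lies level.
- corner_d (a point): Point on the plate's top face at the bolt hole of the robot-side right corner (plate x -58, y -68 mm). Left is +y; 38 mm above the bench while the plate lies level.
- shim_a: Lever shim beside corner_a, origin mid hinge pin. Tilt of its z axis from vertical, rad: 0 = tab up at 0.6 above level, 0.6 = tab flat on its stop; starts 0 to 0.08. Stiff, stays as left, needs 8 N at the tab. Its 24 mm inner toe rises under the plate as the tab falls; flat, it is 1.2 mm below the level plate and stops a short corner's dip at 1 to 2 mm. At a sound corner the foot carries.
- shim_b: Lever shim beside corner_b, origin mid hinge pin. Tilt of its z axis from vertical, rad: 0 = tab up at 0.6 above level, 0.6 = tab flat on its stop; starts 0 to 0.08. Stiff, stays as left, needs 8 N at the tab. Its 24 mm inner toe rises under the plate as the tab falls; flat, it is 1.2 mm below the level plate and stops a short corner's dip at 1 to 2 mm. At a sound corner the foot carries.
- shim_c: Lever shim beside corner_c, origin mid hinge pin. Tilt of its z axis from vertical, rad: 0 = tab up at 0.6 above level, 0.6 = tab flat on its stop; starts 0 to 0.08. Stiff, stays as left, needs 8 N at the tab. Its 24 mm inner toe rises under the plate as the tab falls; flat, it is 1.2 mm below the level plate and stops a short corner's dip at 1 to 2 mm. At a sound corner the foot carries.
- shim_d: Lever shim beside corner_d, origin mid hinge pin. Tilt of its z axis from vertical, rad: 0 = tab up at 0.6 above level, 0.6 = tab flat on its stop; starts 0 to 0.08. Stiff, stays as left, needs 8 N at the tab. Its 24 mm inner toe rises under the plate as the tab falls; flat, it is 1.2 mm below the level plate and stops a short corner's dip at 1 to 2 mm. At a sound corner the foot carries.
- tab_a (a point): Press point on top of the tab of shim_a, an aluminium leaf 28 mm wide (bed x), 4 mm thick, rising outwards from the plate's +y edge. The point is 40 mm from the hinge pin, 12 mm from the free end. Pin along x, at bed x -58, y +102 mm, 25 mm above the bench. Tab up: point 51 mm high, 133 mm in |y| from the bed's centre; flat: 29 and 142 mm.
- tab_b (a point): Press point on top of the tab of shim_b, an aluminium leaf 28 mm wide (bed x), 4 mm thick, rising outwards from the plate's +y edge. The point is 40 mm from the hinge pin, 12 mm from the free end. Pin along x, at bed x +58, y +102 mm, 25 mm above the bench. Tab up: point 51 mm high, 133 mm in |y| from the bed's centre; flat: 29 and 142 mm.
- tab_c (a point): Press point on top of the tab of shim_c, an aluminium leaf 28 mm wide (bed x), 4 mm thick, rising outwards from the plate's -y edge. The point is 40 mm from the hinge pin, 12 mm from the free end. Pin along x, at bed x +58, y -102 mm, 25 mm above the bench. Tab up: point 51 mm high, 133 mm in |y| from the bed's centre; flat: 29 and 142 mm.
- tab_d (a point): Press point on top of the tab of shim_d, an aluminium leaf 28 mm wide (bed x), 4 mm thick, rising outwards from the plate's -y edge. The point is 40 mm from the hinge pin, 12 mm from the free end. Pin along x, at bed x -58, y -102 mm, 25 mm above the bench. Tab up: point 51 mm high, 133 mm in |y| from the bed's centre; flat: 29 and 142 mm.
- cup: Bystander: clear plastic cup, dia 84 mm, 85 mm tall, standing beyond the left end of the bed; origin at the centre of its underside.
- jar: Bystander: amber jar with steel cap, dia 60 mm, 85 mm tall, beyond the right end of the bed; origin at the centre of its underside.
- wrench: Bystander: steel wrench 150 mm long, lying beyond the plate's far edge; origin at its middle.
Not all that is in view belongs to the job. What is meant by the plate is not red, and is the larger of those in its own colour.

How it is judged:
On the way, in this order (a step that is already met when the one before it is completed fails the run):
1. a pressed corner of the plate dips by at least 3 mm (contact force between the fingers and plate above 1 N and height (world z) of any of corner_a, corner_b, corner_c, corner_d below 0.035 m), for 0.1 s.
2. one shim tab is flat, the other three still stand (((angle between shim_a's own z axis and vertical above 0.54 rad and angle between each of shim_b, shim_c, shim_d's own z axis and vertical below 0.15 rad) or (angle between shim_b's own z axis and vertical above 0.54 rad and angle between each of shim_a, shim_c, shim_d's own z axis and vertical below 0.15 rad) or (angle between shim_c's own z axis and vertical above 0.54 rad and angle between each of shim_a, shim_b, shim_d's own z axis and vertical below 0.15 rad) or (angle between shim_d's own z axis and vertical above 0.54 rad and angle between each of shim_a, shim_b, shim_c's own z axis and vertical below 0.15 rad))), for 0.2 s.
At the end, for the whole second after the job is handed in: The fingers press the plate with over 3 N; exactly one shim is flat (turned over 0.54 rad, the others under 0.15), it carries over 1.5 N from the plate, and its corner is no more than 3 mm below and 2 mm above level; the plate is within 15 mm of its starting place (contact force between the fingers and plate above 3 N and (((angle between shim_a's own z axis and vertical above 0.54 rad and angle between each of shim_b, shim_c, shim_d's own z axis and vertical below 0.15 rad) and contact force between shim_a and plate above 1.5 N and height (world z) of corner_a between 0.035 and 0.04 m) or ((angle between shim_b's own z axis and vertical above 0.54 rad and angle between each of shim_a, shim_c, shim_d's own z axis and vertical below 0.15 rad) and contact force between shim_b and plate above 1.5 N and height (world z) of corner_b between 0.035 and 0.04 m) or ((angle between shim_c's own z axis and vertical above 0.54 rad and angle between each of shim_a, shim_b, shim_d's own z axis and vertical below 0.15 rad) and contact force between shim_c and plate above 1.5 N and height (world z) of corner_c between 0.035 and 0.04 m) or ((angle between shim_d's own z axis and vertical above 0.54 rad and angle between each of shim_a, shim_b, shim_c's own z axis and vertical below 0.15 rad) and contact force between shim_d and plate above 1.5 N and height (world z) of corner_d between 0.035 and 0.04 m)) and distance of plate from where it was at the start of the episode below 0.015 m and angle between plate's own z axis and vertical below 0.04 rad); the arm keeps its last pose, push and grip.
It fails at once if the plate is lifted, or pushed more than 20 mm out of place (height (world z) of plate above 0.04 m or distance of plate from where it was at the start of the episode above 0.02 m).
It fails at once if two shims are pressed down (angle between each of shim_a, shim_b's own z axis and vertical above 0.3 rad or angle between each of shim_a, shim_c's own z axis and vertical above 0.3 rad or angle between each of shim_a, shim_d's own z axis and vertical above 0.3 rad or angle between each of shim_b, shim_c's own z axis and vertical above 0.3 rad or angle between each of shim_b, shim_d's own z axis and vertical above 0.3 rad or angle between each of shim_c, shim_d's own z axis and vertical above 0.3 rad).
It fails at once if the cup, jar or wrench is moved more than 20 mm (distance of any of cup, jar, wrench from where it was at the start of the episode above 0.02 m).
It also fails if it takes over 64 s, if anything falls off the work surface, if the arm or the gripper's body presses on something with over 40 N, if the wrist force passes 120 N, or if a joint passes its speed limit or range.

## Working session

There is one attempt and no reset: what is moved stays moved. The work goes in short steps, Python scripts to look and compute and a tool call to move; the robot and the scene stay as the last step left them, time stands still between calls to the robot, and variables do not carry over. Pictures are saved under pics/ and viewed, at most 10 in all, crops included, and the job is handed in when it is done.

Besides the shell and the picture viewer there is one more tool, called by a JSON object that holds its "name" and its "arguments", one argument or row to a line. move_arm: Moves the arm, as the interface text tells. Scaled input: -1 to 1 covers 1000 mm each way for a shift and pi/2 rad each way for a turn. Its arguments: {"type":"object","properties":{"motion":{"type":"array","items":{"type":"object","properties":{"tx":{"type":"number"},"ty":{"type":"number"},"tz":{"type":"number"},"twist":{"type":"number"}}}},"gripper":{"type":"number"},"squeeze":{"type":"number"}},"required":["motion"]}

```bash
mkdir -p pics
cat > h.py <<'E'
import numpy as np, cv2
from cell import arm
def ray(cam,px):
    c=arm.calibration(cam);K=np.array(c["K"],float);T=np.array(c["T"])
    d=np.array([(px[0]-K[0,2])/K[0,0],(px[1]-K[1,2])/K[1,1]]);u=d.copy()
    for _ in range(30): u=d/(1+c["k1"]*(u@u))
    return T[:3,3],T[:3,:3]@np.array([u[0],u[1],1])
def at_z(cam,px,z):
    o,d=ray(cam,px);return o+d*(z-o[2])/d[2]
def proj(cam,p):
    c=arm.calibration(cam);T=np.array(c["T"]);q=T[:3,:3].T@(np.array(p)-T[:3,3]);u=q[:2]/q[2]
    u=u*(1+c["k1"]*(u@u));K=np.array(c["K"]);return K[:2,:2]@u+K[:2,2]
def save(cam,n):
    im=arm.get_image(cam);cv2.imwrite(f"pics/{n}.png",cv2.cvtColor(im,cv2.COLOR_RGB2BGR));return im
E
python3 - <<'E'
from h import *
save("top","top0");save("side","side0")
print(arm.observe())
W=np.array([560,420])
for q,z in [("plate",.03),("bed",0),("corner_a",.038),("tab_a",.051),("shim_a",.025),("cup",0),("jar",0),("wrench",0)]:
    for r in arm.place_of("top",q)[:6]:
        p=np.array(r["point"])*W; print(q,round(r["conf"],2),p.round(),at_z("top",p,z).round(3))
E
```

```text
{'clock': 0.1, 'joints': array([ 1.01339524,  0.43515039,  0.02495566,  1.5740097 , -0.01160239,
        1.13401065, -0.07514856]), 'dq': array([ 0.00010136, -0.00203251, -0.00162362, -0.00314429, -0.00030586,
        0.00240774, -0.00367048]), 'joint_efforts': array([ 3.69650268e-03, -6.69121456e+01,  9.88584012e-01, -3.15143716e+01,
       -6.03622897e-02,  3.74497636e-02,  8.09208154e-05]), 'position': array([ 0.27430909, -0.56106705,  0.22602367]), 'ee_rot': array([-3.05942187e+00, -7.07793973e-01,  6.89909173e-04]), 'force': array([-0.26943423,  0.2545465 , -0.01341942]), 'ft_torque': array([0.00456011, 0.03615211, 0.02719802]), 'gripper_force': 0.0, 'width': 1.0017305325334038}
plate 0.81 [179. 151.] [0.754 0.258 0.03 ]
plate 0.73 [288. 250.] [0.54  0.022 0.03 ]
plate 0.73 [370. 144.] [ 0.77  -0.157  0.03 ]
plate 0.2 [323. 277.] [ 0.483 -0.052  0.03 ]
bed 0.7 [284. 184.] [0.686 0.029 0.   ]
corner_a 0.96 [258. 222.] [0.601 0.085 0.038]
corner_a 0.89 [189. 187.] [0.675 0.233 0.038]
corner_a 0.82 [319. 223.] [ 0.599 -0.046  0.038]
corner_a 0.8 [381. 113.] [ 0.835 -0.18   0.038]
corner_a 0.78 [394. 157.] [ 0.739 -0.207  0.038]
corner_a 0.76 [342. 128.] [ 0.803 -0.096  0.038]
tab_a 0.88 [227. 276.] [0.487 0.149 0.051]
tab_a 0.76 [353. 281.] [ 0.476 -0.114  0.051]
tab_a 0.71 [227. 224.] [0.594 0.148 0.051]
shim_a 0.93 [239. 278.] [0.482 0.126 0.025]
shim_a 0.87 [244. 222.] [0.6   0.116 0.025]
shim_a 0.77 [338. 280.] [ 0.478 -0.085  0.025]
shim_a 0.72 [340. 221.] [ 0.602 -0.092  0.025]
cup 0.73 [187. 262.] [0.513 0.243 0.   ]
cup 0.61 [319. 277.] [ 0.481 -0.048  0.   ]
jar 0.89 [397. 267.] [ 0.501 -0.218  0.   ]
jar 0.5 [321. 219.] [ 0.608 -0.054  0.   ]
wrench 0.96 [288. 185.] [0.684 0.02  0.   ]
wrench 0.66 [288. 248.] [0.544 0.021 0.   ]
wrench 0.5 [183. 264.] [0.51  0.251 0.   ]
wrench 0.39 [228. 225.] [0.594 0.152 0.   ]
```

View pics/top0.png

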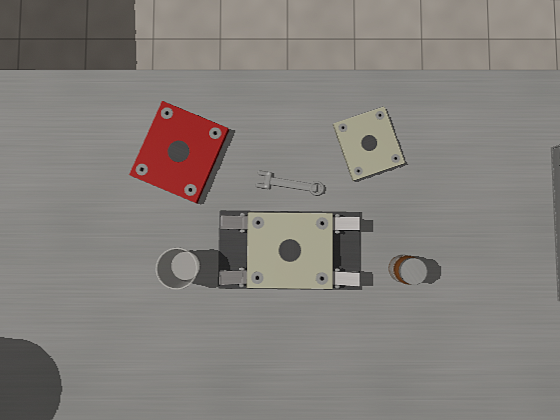

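View pics/side0.png

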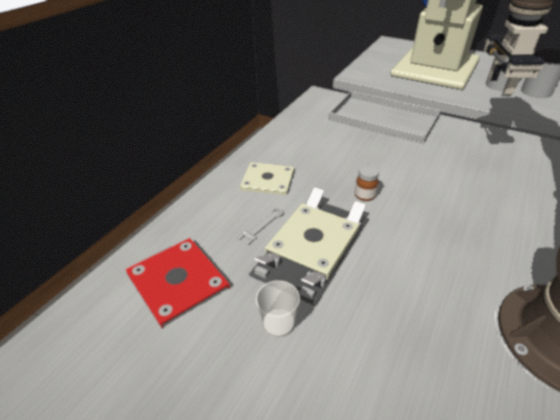

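Candidates: the red plate at (179,151), a small cream plate at (370,144), and a larger cream plate on the bed at (289,250). The last fits: it's cream, the larger of the two, sits on the dark bed with four tabs, and has the wrench beyond, the cup left and the jar right. I'll confirm this with a crop and measure it.

Run:
```python
from h import *
im=cv2.imread("pics/top0.png");cv2.imwrite("pics/crop.png",cv2.resize(im[195:305,205:375],(800,518),interpolation=cv2.INTER_CUBIC))
W=np.array([560,420]);arm.get_image("top")
P={}
for r in arm.place_of("top","corner_a"):
    p=np.array(r["point"])*W
    if 240<p[0]<340 and 205<p[1]<295: print(p.round(1),at_z("top",p,.038).round(3),round(r["conf"],2))
pts=np.array([at_z("top",p,.038)[:2] for p in [(257.5,278),(258,222),(322,223),(322,279)]])
loc=np.array([[-58,68],[58,68],[58,-68],[-58,-68]])/1000
c=pts.mean(0);q=pts-c
yaw=np.arctan2((loc[:,0]*q[:,1]-loc[:,1]*q[:,0]).sum(),(loc*q).sum());print(pts.round(3),c,yaw)
R=np.array([[np.cos(yaw),-np.sin(yaw)],[np.sin(yaw),np.cos(yaw)]]);print((loc@R.T+c).round(3))
```

```text
[258.2 275.2] [0.488 0.084 0.038] 0.88
[255.  220.1] [0.604 0.091 0.038] 0.87
[319.7 278.9] [ 0.48  -0.045  0.038] 0.87
[322.6 220.7] [ 0.603 -0.053  0.038] 0.83
[[ 0.482  0.085]
 [ 0.6    0.085]
 [ 0.598 -0.051]
 [ 0.48  -0.05 ]] [0.54002399 0.01713174] -0.012060086634817863
[[ 0.483  0.086]
 [ 0.599  0.084]
 [ 0.597 -0.052]
 [ 0.481 -0.05 ]]
```

View pics/crop.png

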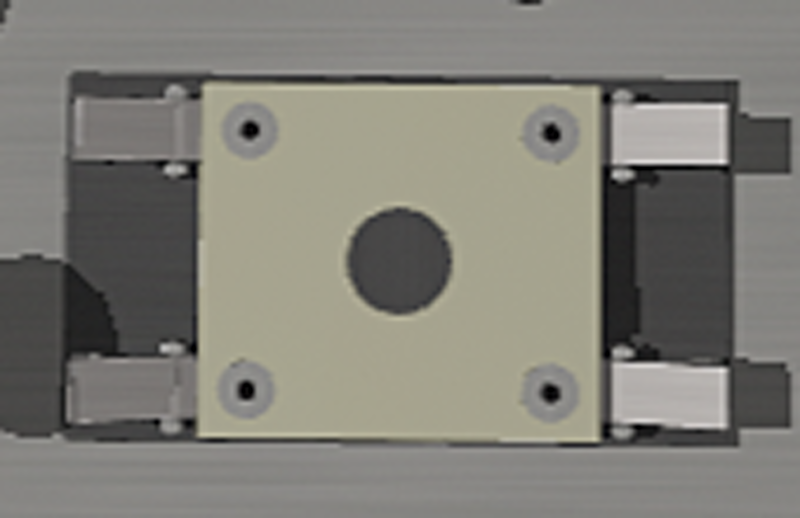

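The crop shows the cream plate with its four bolt holes at (250,130), (550,132), (246,390) and (550,392), and a tab outside each one, so this is the right plate. Next I'll shut the gripper, turn tool y to world +x, then travel.

{"name": "move_arm", "arguments": {
  "motion": [
    {"twist":-0.089},
    {"twist":-0.089},
    {"twist":-0.089},
    {"twist":-0.089},
    {"twist":-0.089},
    {"twist":-0.089},
    {"twist":-0.089},
    {"twist":-0.089},
    {},
    {}
  ],
  "gripper": 1,
  "squeeze": 20
}}

```text
invalid input
```

{"name": "move_arm", "arguments": {
  "motion": [
    {"tx":0,"ty":0,"tz":0,"twist":-0.089},
    {"tx":0,"ty":0,"tz":0,"twist":-0.089},
    {"tx":0,"ty":0,"tz":0,"twist":-0.089},
    {"tx":0,"ty":0,"tz":0,"twist":-0.089},
    {"tx":0,"ty":0,"tz":0,"twist":-0.089},
    {"tx":0,"ty":0,"tz":0,"twist":-0.089},
    {"tx":0,"ty":0,"tz":0,"twist":-0.089},
    {"tx":0,"ty":0,"tz":0,"twist":-0.089},
    {"tx":0,"ty":0,"tz":0,"twist":0}
  ],
  "gripper": 1,
  "squeeze": 20
}}

```text
clock: 1.5
position: [0.2743, -0.5616, 0.2267]
ee_rot: [2.217, 2.226, 0.0]
force: [0.3, -0.6, 0.3]
width: 0.266
gripper_force: 0.0
```

{"name": "move_arm", "arguments": {
  "motion": [
    {"tx":0.0426,"ty":0.0172,"tz":0.005,"twist":0},
    {"tx":0.0426,"ty":0.0172,"tz":0.005,"twist":0},
    {"tx":0.0426,"ty":0.0172,"tz":0.005,"twist":0},
    {"tx":0.0426,"ty":0.0172,"tz":0.005,"twist":0},
    {"tx":0.0426,"ty":0.0172,"tz":0.005,"twist":0},
    {"tx":0.0426,"ty":0.0172,"tz":0.005,"twist":0},
    {"tx":0.0426,"ty":0.0172,"tz":0.005,"twist":0},
    {"tx":0.0426,"ty":0.0172,"tz":0.005,"twist":0},
    {"tx":0.0426,"ty":0.0172,"tz":0.005,"twist":0},
    {"tx":0.0426,"ty":0.0172,"tz":0.005,"twist":0},
    {"tx":0.0426,"ty":0.0172,"tz":0.005,"twist":0},
    {"tx":0.0426,"ty":0.0172,"tz":0.005,"twist":0}
  ]
}}

```text
clock: 2.7
position: [0.4803, -0.0482, 0.1668]
ee_rot: [2.224, 2.218, 0.001]
force: [-0.1, -0.5, -0.4]
width: 0.008
gripper_force: 0.0
```

Run:
```python
from h import *
save("wrist","w0");s=arm.observe();print(s["position"],s["width"],s["force"])
W=np.array([560,420])
for r in arm.place_of("wrist","corner_a")[:6]:
    p=np.array(r["point"])*W;print(p.round(),at_z("wrist",p,.038).round(3),round(r["conf"],2))
```

```text
[ 0.48283976 -0.03935573  0.1668099 ] 0.00501073871792802 [3.05929673 7.45414191 0.43467432]
[406. 206.] [ 0.595 -0.044  0.038] 0.96
[279. 206.] [ 0.483 -0.045  0.038] 0.84
[283.  40.] [0.485 0.088 0.038] 0.78
[505. 278.] [ 0.699 -0.115  0.038] 0.72
[511. 345.] [ 0.724 -0.192  0.038] 0.64
```

View pics/w0.png

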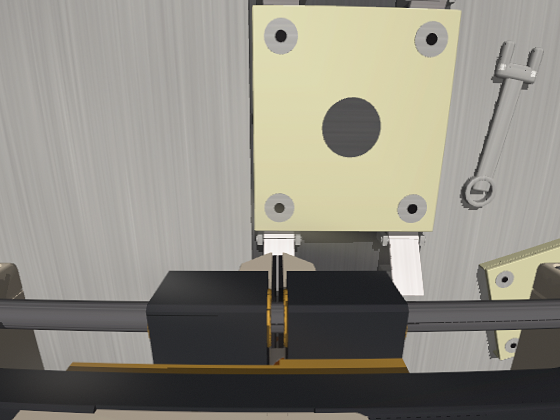

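The wrist view shows plate holes at (281,36), (431,39), (279,208) and (412,208), with the shut fingertips at (278,258) and the wrench at right. The arm was still settling, so I'll take one fresh measurement while descending.

{"name": "move_arm", "arguments": {
  "motion": [
    {"tx":0,"ty":0,"tz":0.03,"twist":0},
    {"tx":0,"ty":0,"tz":0.03,"twist":0},
    {"tx":0,"ty":0,"tz":0.03,"twist":0},
    {"tx":0,"ty":0,"tz":0.01,"twist":0},
    {"tx":0,"ty":0,"tz":0,"twist":0},
    {"tx":0,"ty":0,"tz":0,"twist":0}
  ]
}}

```text
clock: 3.4
position: [0.4804, -0.0499, 0.0677]
ee_rot: [2.22, 2.222, 0.001]
force: [0.5, 0.6, 1.0]
width: 0.009
gripper_force: 0.0
```

Run:
```python
from h import *
arm.get_image("wrist");s=arm.observe();print(s["position"],s["force"],s["dq"].round(3))
W=np.array([560,420])
for r in arm.place_of("wrist","corner_a")[:6]:
    p=np.array(r["point"])*W;print(p.round(),at_z("wrist",p,.038).round(3),round(r["conf"],2))
```

```text
[ 0.4807076  -0.04991037  0.06798402] [ 0.93724671 -0.45237235  0.49579665] [ 0.003 -0.007 -0.003 -0.001  0.003 -0.004  0.001]
[468. 252.] [ 0.596 -0.053  0.038] 0.81
[280. 251.] [ 0.482 -0.052  0.038] 0.72
```

{"name": "move_arm", "arguments": {
  "motion": [
    {"tx":0,"ty":0,"tz":0.015,"twist":0},
    {"tx":0,"ty":0,"tz":0.009,"twist":0},
    {"tx":0,"ty":0,"tz":0.002,"twist":0},
    {"tx":0,"ty":0,"tz":0.002,"twist":0},
    {"tx":0,"ty":0,"tz":0.002,"twist":0},
    {"tx":0,"ty":0,"tz":0.002,"twist":0},
    {"tx":0,"ty":0,"tz":0,"twist":0},
    {"tx":0,"ty":0,"tz":0,"twist":0}
  ]
}}

```text
clock: 4.3
position: [0.4801, -0.0499, 0.0379]
ee_rot: [2.217, 2.222, -0.0]
force: [-13.7, 0.3, 49.6]
width: 0.002
gripper_force: 24.4
```

D is solid (49 N at z=37.9 mm). The next press is corner C, more gently.

{"name": "move_arm", "arguments": {
  "motion": [
    {"tx":0,"ty":0,"tz":-0.01,"twist":0},
    {"tx":0,"ty":0,"tz":-0.012,"twist":0},
    {"tx":-0.001,"ty":0.04,"tz":0,"twist":0},
    {"tx":-0.001,"ty":0.04,"tz":0,"twist":0},
    {"tx":0,"ty":0.036,"tz":0,"twist":0},
    {"tx":0,"ty":0,"tz":0,"twist":0},
    {"tx":0,"ty":0,"tz":0.014,"twist":0},
    {"tx":0,"ty":0,"tz":0.003,"twist":0},
    {"tx":0,"ty":0,"tz":0.002,"twist":0},
    {"tx":0,"ty":0,"tz":0.002,"twist":0},
    {"tx":0,"ty":0,"tz":0,"twist":0},
    {"tx":0,"ty":0,"tz":0,"twist":0}
  ]
}}

```text
clock: 5.5
position: [0.5939, -0.0517, 0.0381]
ee_rot: [2.219, 2.224, -0.003]
force: [-12.5, -0.5, 34.0]
width: 0.008
gripper_force: 16.5
```

C is solid as well. B is next.

{"name": "move_arm", "arguments": {
  "motion": [
    {"tx":0,"ty":0,"tz":-0.01,"twist":0},
    {"tx":0,"ty":0,"tz":-0.011,"twist":0},
    {"tx":0.045,"ty":0,"tz":0,"twist":0},
    {"tx":0.045,"ty":0.002,"tz":0,"twist":0},
    {"tx":0.045,"ty":0,"tz":0,"twist":0},
    {"tx":0,"ty":0,"tz":0,"twist":0},
    {"tx":0,"ty":0,"tz":0.014,"twist":0},
    {"tx":0,"ty":0,"tz":0.003,"twist":0},
    {"tx":0,"ty":0,"tz":0.002,"twist":0},
    {"tx":0,"ty":0,"tz":0.001,"twist":0},
    {"tx":0,"ty":0,"tz":0,"twist":0},
    {"tx":0,"ty":0,"tz":0,"twist":0}
  ]
}}

```text
clock: 6.7
position: [0.5963, 0.082, 0.0382]
ee_rot: [-2.221, -2.222, 0.003]
force: [-10.6, -1.0, 27.8]
width: 0.004
gripper_force: 13.8
```

B is solid, so A should dip.

{"name": "move_arm", "arguments": {
  "motion": [
    {"tx":0,"ty":0,"tz":-0.01,"twist":0},
    {"tx":0,"ty":0,"tz":-0.01,"twist":0},
    {"tx":0,"ty":-0.04,"tz":0,"twist":0},
    {"tx":0.001,"ty":-0.04,"tz":0,"twist":0},
    {"tx":0.001,"ty":-0.037,"tz":0,"twist":0},
    {"tx":0,"ty":0,"tz":0,"twist":0},
    {"tx":0,"ty":0,"tz":0.014,"twist":0},
    {"tx":0,"ty":0,"tz":0.003,"twist":0},
    {"tx":0,"ty":0,"tz":0.002,"twist":0},
    {"tx":0,"ty":0,"tz":0.001,"twist":0},
    {"tx":0,"ty":0,"tz":0,"twist":0},
    {"tx":0,"ty":0,"tz":0,"twist":0}
  ]
}}

```text
clock: 7.9
position: [0.4809, 0.0849, 0.037]
ee_rot: [2.219, 2.223, 0.0]
force: [0.2, -2.4, 3.3]
width: 0.005
gripper_force: 1.3
```

A gives: 3.3 N at 37.0 mm, where the others pushed back 28 to 50 N. I'll press on to the full dip.

{"name": "move_arm", "arguments": {
  "motion": [
    {"tx":0,"ty":0,"tz":0.001,"twist":0},
    {"tx":0,"ty":0,"tz":0.001,"twist":0},
    {"tx":0,"ty":0,"tz":0.001,"twist":0},
    {"tx":0,"ty":0,"tz":0.0005,"twist":0},
    {"tx":0,"ty":0,"tz":0,"twist":0},
    {"tx":0,"ty":0,"tz":0,"twist":0},
    {"tx":0,"ty":0,"tz":0,"twist":0}
  ]
}}

```text
clock: 8.6
position: [0.4808, 0.0852, 0.0337]
ee_rot: [2.218, 2.223, 0.001]
force: [-1.9, -3.1, 11.3]
width: 0.002
gripper_force: 5.2
```

{"name": "move_arm", "arguments": {
  "motion": [
    {"tx":0,"ty":0,"tz":0.0007,"twist":0},
    {"tx":0,"ty":0,"tz":0,"twist":0},
    {"tx":0,"ty":0,"tz":0,"twist":0}
  ]
}}

```text
clock: 8.9
position: [0.4808, 0.0852, 0.0335]
ee_rot: [2.218, 2.223, 0.001]
force: [-4.1, -4.0, 19.6]
width: 0.006
gripper_force: 9.4
```

Step 1 is done. Lift, go out over tab A and press it.

{"name": "move_arm", "arguments": {
  "motion": [
    {"tx":0,"ty":0,"tz":-0.015,"twist":0},
    {"tx":0,"ty":0,"tz":-0.032,"twist":0},
    {"tx":0,"ty":0,"tz":0,"twist":0},
    {"tx":0.035,"ty":0,"tz":0,"twist":0},
    {"tx":0.036,"ty":0.001,"tz":0,"twist":0},
    {"tx":0,"ty":0,"tz":0,"twist":0},
    {"tx":0,"ty":0,"tz":0,"twist":0},
    {"tx":0,"ty":0,"tz":0.015,"twist":0},
    {"tx":0,"ty":0,"tz":0.005,"twist":0},
    {"tx":0,"ty":0,"tz":0.004,"twist":0},
    {"tx":0,"ty":0,"tz":0.004,"twist":0},
    {"tx":0,"ty":0,"tz":0,"twist":0}
  ]
}}

```text
clock: 10.1
position: [0.481, 0.1573, 0.0518]
ee_rot: [-2.217, -2.224, -0.002]
force: [-2.9, 2.8, 4.5]
width: 0.008
gripper_force: 2.3
```

{"name": "move_arm", "arguments": {
  "motion": [
    {"tx":0,"ty":0,"tz":0.004,"twist":0},
    {"tx":0,"ty":0,"tz":0.004,"twist":0},
    {"tx":0,"ty":0,"tz":0.003,"twist":0},
    {"tx":0,"ty":0,"tz":0.003,"twist":0},
    {"tx":0,"ty":0,"tz":0.003,"twist":0},
    {"tx":0,"ty":0,"tz":0.002,"twist":0},
    {"tx":0,"ty":0,"tz":0,"twist":0},
    {"tx":0,"ty":0,"tz":0,"twist":0}
  ]
}}

```text
clock: 10.9
position: [0.4822, 0.157, 0.0332]
ee_rot: [2.219, 2.224, 0.004]
force: [0.7, 3.0, 5.0]
width: 0.004
gripper_force: 2.3
```

{"name": "move_arm", "arguments": {
  "motion": [
    {"tx":0,"ty":0,"tz":0.002,"twist":0},
    {"tx":0,"ty":0,"tz":0.001,"twist":0},
    {"tx":0,"ty":0,"tz":0.001,"twist":0},
    {"tx":0,"ty":0,"tz":0.001,"twist":0},
    {"tx":0,"ty":0,"tz":0,"twist":0},
    {"tx":0,"ty":0,"tz":0,"twist":0}
  ]
}}

```text
clock: 11.5
position: [0.4824, 0.1576, 0.0287]
ee_rot: [2.218, 2.224, 0.005]
force: [-1.1, 4.8, 11.7]
width: 0.002
gripper_force: 6.1
```

{"name": "move_arm", "arguments": {
  "motion": [
    {"tx":0,"ty":0,"tz":0.001,"twist":0},
    {"tx":0,"ty":0,"tz":0,"twist":0},
    {"tx":0,"ty":0,"tz":0,"twist":0}
  ]
}}

```text
clock: 11.8
position: [0.4824, 0.1577, 0.0283]
ee_rot: [2.218, 2.224, 0.006]
force: [-3.3, 4.3, 21.0]
width: 0.006
gripper_force: 10.8
```

It's on its stop at 28.3 mm. Now back above corner A, with a look at the tabs on the way.

{"name": "move_arm", "arguments": {
  "motion": [
    {"tx":0,"ty":0,"tz":-0.02,"twist":0},
    {"tx":0,"ty":0,"tz":-0.025,"twist":0},
    {"tx":-0.036,"ty":-0.001,"tz":0,"twist":0},
    {"tx":-0.036,"ty":0,"tz":0,"twist":0},
    {"tx":0,"ty":0,"tz":0,"twist":0},
    {"tx":0,"ty":0,"tz":0,"twist":0},
    {"tx":0,"ty":0,"tz":0,"twist":0}
  ]
}}

```text
clock: 12.5
position: [0.4803, 0.0847, 0.0715]
ee_rot: [-2.218, -2.224, -0.0]
force: [0.4, 0.4, 0.3]
width: 0.002
gripper_force: 0.0
```

Run:
```python
from h import *
im=save("side","s1");cv2.imwrite("pics/s1c.png",cv2.resize(cv2.imread("pics/s1.png")[170:320,230:400],(680,600),interpolation=cv2.INTER_CUBIC))
s=arm.observe();print(s["position"],s["force"])
```

```text
[0.48033994 0.08511985 0.07149058] [-0.49765787  0.15743611  0.21902484]
```

View pics/s1c.png

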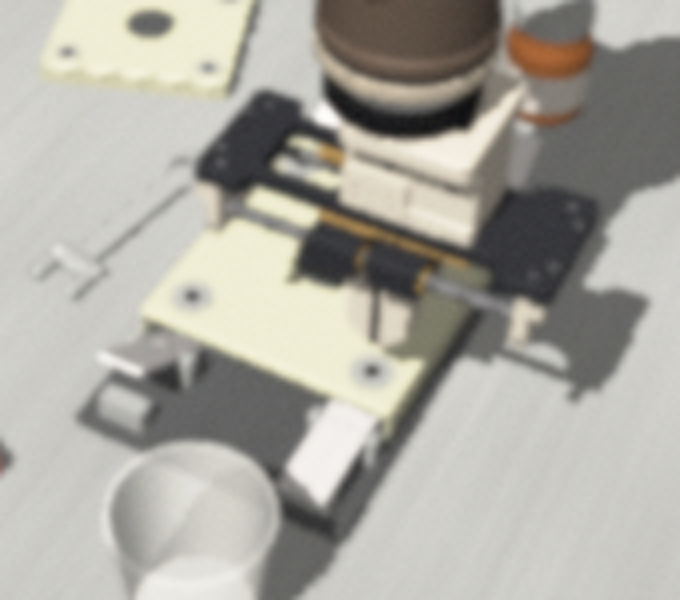

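In the crop, tab A is flat at (330,455), tab B is still raised at (140,355), and the cup hasn't moved. Now the press on corner A.

{"name": "move_arm", "arguments": {
  "motion": [
    {"tx":0,"ty":0,"tz":0.02,"twist":0},
    {"tx":0,"ty":0,"tz":0.01,"twist":0},
    {"tx":0,"ty":0,"tz":0.002,"twist":0},
    {"tx":0,"ty":0,"tz":0.002,"twist":0},
    {"tx":0,"ty":0,"tz":0.001,"twist":0},
    {"tx":0,"ty":0,"tz":0,"twist":0},
    {"tx":0,"ty":0,"tz":0,"twist":0},
    {"tx":0,"ty":0,"tz":0,"twist":0}
  ]
}}

```text
clock: 13.35
position: [0.4799, 0.0847, 0.0373]
ee_rot: [-2.218, -2.225, 0.0]
force: [-4.2, 0.8, 8.5]
width: 0.004
gripper_force: 4.2
```

{"name": "move_arm", "arguments": {
  "motion": [
    {"tx":0,"ty":0,"tz":0.0004,"twist":0},
    {"tx":0,"ty":0,"tz":0,"twist":0},
    {"tx":0,"ty":0,"tz":0,"twist":0},
    {"tx":0,"ty":0,"tz":0,"twist":0},
    {"tx":0,"ty":0,"tz":0,"twist":0},
    {"tx":0,"ty":0,"tz":0,"twist":0}
  ]
}}

```text
clock: 13.95
position: [0.48, 0.0848, 0.0372]
ee_rot: [2.218, 2.225, -0.0]
force: [-6.5, 0.5, 12.8]
width: 0.005
gripper_force: 6.8
```

{"name": "move_arm", "arguments": {
  "motion": [
    {"tx":0,"ty":0,"tz":0,"twist":0},
    {"tx":0,"ty":0,"tz":0,"twist":0},
    {"tx":0,"ty":0,"tz":0,"twist":0},
    {"tx":0,"ty":0,"tz":0,"twist":0},
    {"tx":0,"ty":0,"tz":0,"twist":0},
    {"tx":0,"ty":0,"tz":0,"twist":0},
    {"tx":0,"ty":0,"tz":0,"twist":0},
    {"tx":0,"ty":0,"tz":0,"twist":0},
    {"tx":0,"ty":0,"tz":0,"twist":0},
    {"tx":0,"ty":0,"tz":0,"twist":0}
  ]
}}

```text
clock: 14.95
position: [0.4799, 0.0847, 0.0372]
ee_rot: [2.218, 2.225, -0.0]
force: [-6.4, -0.1, 13.9]
width: 0.006
gripper_force: 6.8
```

Steady at about 13 N with the corner about 1 mm below level, so I'm handing it in.

```bash
python3 -c "
from cell import arm
print(arm.sign_off())"
```

```text
the job is handed in; nothing more can be done
None
```

I handed the job in (no verdict came back): corner A was the one that dipped, its tab is pressed flat, I left the other three tabs alone, and the arm finished holding corner A down at about 13 N with the fingertip about 1 mm below level.

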